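Line up the canisters by height on the coffee-corner riser

TASK

Line up the four canisters by height on the wooden riser, one upright in the middle of each cork mat: the tallest on the mat next to the blue end stop, then each next shorter one, down to the shortest next to the white end stop. Do not tip any canister over, leave the mug and the bowl where they stand, and let go of everything at the end.

Things in the scene. Friction and masses are not known exactly. Their poses are not given: they have to be found in the camera images.
- orange_canister: loose plain orange round canister with a fixed lid of the same colour, a dark band under the lid and a pale wooden dot on top; the tallest of the four: 130 mm tall, 56 mm in diameter, straight-sided, stands upright on the counter at the start. Origin: centre of its underside; z is up along its axis. Grip it across the diameter, from above
- green_canister: loose plain green round canister with a fixed lid of the same colour, a dark band under the lid and a pale wooden dot on top; the second tallest of the four: 110 mm tall, 56 mm in diameter, straight-sided, stands upright on the counter at the start. Origin: centre of its underside; z is up along its axis. Grip it across the diameter, from above
- yellow_canister: loose plain yellow round canister with a fixed lid of the same colour, a dark band under the lid and a pale wooden dot on top; the third tallest of the four: 90 mm tall, 56 mm in diameter, straight-sided, stands upright on the counter at the start. Origin: centre of its underside; z is up along its axis. Grip it across the diameter, from above
- white_canister: loose plain white round canister with a fixed lid of the same colour, a dark band under the lid and a pale wooden dot on top; the shortest of the four: 70 mm tall, 56 mm in diameter, straight-sided, stands upright on the counter at the start. Origin: centre of its underside; z is up along its axis. Grip it across the diameter, from above
- mat_a: round cork mat with a thin dark ring, 74 mm across, 4 mm thick, fixed on the fixed wooden riser (450 x 90 mm, 18 mm high); the four equal mats lie in a straight row along it, 86 mm apart, a b c d from the robot's left to its right. Origin: centre of the mat's underside, 18 mm above the counter; its upper face is 4 mm higher (22 mm above the counter)
- mat_b: round cork mat with a thin dark ring, 74 mm across, 4 mm thick, fixed on the fixed wooden riser (450 x 90 mm, 18 mm high); the four equal mats lie in a straight row along it, 86 mm apart, a b c d from the robot's left to its right. Origin: centre of the mat's underside, 18 mm above the counter; its upper face is 4 mm higher (22 mm above the counter)
- mat_c: round cork mat with a thin dark ring, 74 mm across, 4 mm thick, fixed on the fixed wooden riser (450 x 90 mm, 18 mm high); the four equal mats lie in a straight row along it, 86 mm apart, a b c d from the robot's left to its right. Origin: centre of the mat's underside, 18 mm above the counter; its upper face is 4 mm higher (22 mm above the counter)
- mat_d: round cork mat with a thin dark ring, 74 mm across, 4 mm thick, fixed on the fixed wooden riser (450 x 90 mm, 18 mm high); the four equal mats lie in a straight row along it, 86 mm apart, a b c d from the robot's left to its right. Origin: centre of the mat's underside, 18 mm above the counter; its upper face is 4 mm higher (22 mm above the counter)
- blue_stop: blue painted block, 22 mm along the row, 80 mm across, 32 mm high, fixed on one end of the riser, 76 mm beyond the last mat's centre (a like white block is at the other end; which end is which changes). Origin: centre of its underside, 18 mm above the counter
- mug: bystander: loose blue ceramic mug, 80 mm across, 92 mm tall, on the counter to the robot's left of the riser. Origin: centre of its underside
- bowl: bystander: loose terracotta-coloured bowl, 124 mm across, 60 mm tall, on the counter to the robot's right of the riser. Origin: centre of its underside
Mind the look-alikes: they are no part of the job. Of the things shaped like the orange_canister, the orange one is meant.

How it is judged:
At the end, for the whole second after the job is handed in: From the blue stop on, the mats carry the orange, green, yellow and white canister; each within 12 mm of its mat's centre, upright within 0.06 rad, underside on the mat (18.5 to 26 mm above the counter), slower than 20 mm/s, released (((horizontal distance between blue_stop and mat_a below 0.1 m and horizontal distance between orange_canister and mat_a below 0.012 m and horizontal distance between green_canister and mat_b below 0.012 m and horizontal distance between yellow_canister and mat_c below 0.012 m and horizontal distance between white_canister and mat_d below 0.012 m) or (horizontal distance between blue_stop and mat_d below 0.1 m and horizontal distance between orange_canister and mat_d below 0.012 m and horizontal distance between green_canister and mat_c below 0.012 m and horizontal distance between yellow_canister and mat_b below 0.012 m and horizontal distance between white_canister and mat_a below 0.012 m)) and height (world z) of orange_canister between 0.0185 and 0.026 m and angle between each of orange_canister, green_canister, yellow_canister, white_canister's own z axis and vertical below 0.06 rad and linear speed of each of orange_canister, green_canister, yellow_canister, white_canister below 0.02 m/s and height (world z) of green_canister between 0.0185 and 0.026 m and height (world z) of yellow_canister between 0.0185 and 0.026 m and height (world z) of white_canister between 0.0185 and 0.026 m); the robot touches nothing.
It fails at once if the mug is shifted by more than 25 mm or tipped (distance of mug from where it was at the start of the episode above 0.025 m or angle between mug's own z axis and vertical above 0.4 rad).
It fails at once if the bowl is shifted by more than 25 mm or tipped (distance of bowl from where it was at the start of the episode above 0.025 m or angle between bowl's own z axis and vertical above 0.4 rad).
It fails at once if a canister is tipped over (more than 45 degrees) (angle between any of orange_canister, green_canister, yellow_canister, white_canister's own z axis and vertical above 0.785 rad).
It also fails if it takes over 115 s, if anything falls off the work surface, if the arm or the gripper's body presses on something with over 40 N, if the wrist force passes 120 N, or if a joint passes its speed limit or range.

ROBOT

A 6-joint arm with a two-finger parallel gripper is mounted at the origin on the work surface. World frame = base frame: x ahead of the robot, y to its left, z up, the work surface at z = 0. Lengths are in m, angles in rad, forces in N, time in s.
With the tool pointing down it reaches from about 0.35 to 0.975 m from the base axis. Payload 7.1 kg.
Tool frame: the origin (TCP) lies midway between the tips of the shut fingers; the grasp point (between the pads) lies 19 mm behind it; z points along the fingers, y is the line along which they close (so a half turn about z gives the same grasp; the last joint's range is limited). The gripper opens to 88 mm and grips with 3 to 60 N. Pads are 20 mm wide; open, the fingers measure 115 mm over their backs; the gripper's body (75 mm by 178 mm) begins 61 mm behind the grasp point.
Start: joints at [1.2, 0.423, 1.63, -0, 1.089, -0.019], TCP at [0.215, 0.587, 0.183] pointing down, gripper open.
Joint ranges: [-3, 3], [-0.9, 2.11], [0.09, 2.58], [-1.31, 4.45], [0.11, 2.69], [-2.54, 2.54]. Speed limits (rad/s): [2.39, 2.39, 3.01, 3.14, 3.14, 3.14].

INTERFACE

Orientations are given as a 3x3 rotation matrix whose columns are the frame's x, y, z axes.
In Python, from rig import * gives the robot as it stands.
- The arm moves only by the tool play_rows, never from a script. Its argument "steps" is a list of rows, each a list of 5 numbers: the opening, from 0 (shut) to 1 (fully open), then the shift along the tool's x, y, z scaled (see below), then the turn about the tool's z scaled (see below). In form: [[fingers, x, y, z, turn], ...]. A call has 1 to 20 rows; each row is the pose to reach, as a shift and turn from the pose commanded when the call began, along the tool's axes at that moment; what a row does not reach only later rows make up. The controller multiplies each number of a shift by 0.12 m and each number of a turn by 30 degrees. A row lasts 1/12 s, in which the tool goes at most 41.7 mm and 7.16 degrees, less where a joint would pass 70% of its speed; a pose out of reach is approached as far as the arm can. A call with a number of a shift or a turn outside -1 to 1 is refused whole. A call with a gripper value outside its range is refused whole. The fingers move at their own pace and stop on an object; "grip_force" is the grip in N (left out, the last holds). Time passes only in rows, so rows that repeat a pose let the fingers close. It gives the time, the measured TCP pose, the force, the opening and the grip force at its end, in the units of the state.
- get_obs(): the state, without advancing time (a new reading comes with each control period).
- capture(name): name is "side" or "top"; returns a dict with "img" (384x512x3 uint8, red, green, blue), "intrinsics" (3x3 intrinsics, pixels), "R" (3x3) and "t" (3): a world point X has camera coordinates R X + t. Camera axes: x right, y down, z forward; pixel columns grow to the right and rows downward; lengths in m; the calibration is good to about 2 mm. A picture is of the moment at which its call begins. There is no depth.
- job_done(): hands the job in; it is judged then, once.
The state is a dict: "t": time; "qpos": joint angles; "dq": joint speeds; "joint_torque": joint torques, N m; "tool_pos": TCP position; "eef_rot": TCP orientation; "contact_force": force on the tool from outside, world axes, zero at the start; "wrist_torque": the same for the moment, N m; "grip_width": finger opening in m; "grip_force": force on a finger pad.
Only numpy, scipy, OpenCV 4.12 (cv2) and the standard library are available. Lean on these libraries where they do the work, as an engineer would, in place of code of your own. Each camera call takes 0.05 s, during which the arm holds its last target. There are 200 camera calls.

## Working session

There is one attempt and no reset: what is moved stays moved. The work goes in short steps, Python scripts to look and compute and a tool call to move; the robot and the scene stay as the last step left them, time stands still between calls to the robot, and variables do not carry over. Pictures are saved under pics/ and viewed, at most 14 in all, crops included, and the job is handed in when it is done.

Besides the shell and the picture viewer there is one more tool, called as name(argument=value, ...) on one line, values as JSON. play_rows: Moves the arm, as the interface text tells. Shifts and turns lie within -1 to 1; 1 stands for 0.12 m of shift or 30 degrees of turn. Its arguments: {"type":"object","properties":{"steps":{"type":"array","items":{"type":"array","items":{"type":"number","minimum":-1,"maximum":1}}},"grip_force":{"type":"number"}},"required":["steps"]}

```bash
mkdir -p pics
cat > h.py <<'E'
from rig import *
import numpy as np, cv2
def snap(n,f):
    c=capture(n); cv2.imwrite('pics/'+f,cv2.cvtColor(c['img'],cv2.COLOR_RGB2BGR)); np.savez('pics/'+f+'.npz',**{k:np.array(v) for k,v in c.items()}); return c
def ray(c,u,v,z):
    R=np.array(c['R']);t=np.array(c['t']);K=np.array(c['intrinsics'])
    o=-R.T@t; d=R.T@np.linalg.solve(K,[u,v,1.]); return o+d*(z-o[2])/d[2]
def proj(c,X):
    p=np.array(c['intrinsics'])@(np.array(c['R'])@X+np.array(c['t'])); return p[:2]/p[2]
E
python3 - <<'E'
from h import *
o=get_obs();print({k:np.round(o[k],3).tolist() for k in ('t','tool_pos','eef_rot','grip_width')})
for n in('top','side'):
    c=snap(n,n+'0.png');print(n,np.round(-np.array(c['R']).T@c['t'],3),np.round(c['R'],2).tolist(),np.array(c['intrinsics'])[0,0])
    cv2.imwrite(f'pics/{n}0b.png',cv2.resize(cv2.imread(f'pics/{n}0.png'),(800,600),interpolation=cv2.INTER_CUBIC))
E
```

```text
{'t': 0.0, 'tool_pos': [0.215, 0.586, 0.182], 'eef_rot': [[-0.939, 0.345, -0.001], [0.345, 0.939, -0.001], [0.0, -0.001, -1.0]], 'grip_width': 0.088}
top [ 0.352 -0.013  0.953] [[-0.01, -1.0, -0.01], [-0.98, 0.01, -0.18], [0.18, 0.01, -0.98]] 367.19973487021315
side [ 0.085 -1.017  0.746] [[0.91, -0.41, -0.01], [-0.22, -0.48, -0.85], [0.34, 0.78, -0.53]] 458.615442438544
```

View pics/top0b.png

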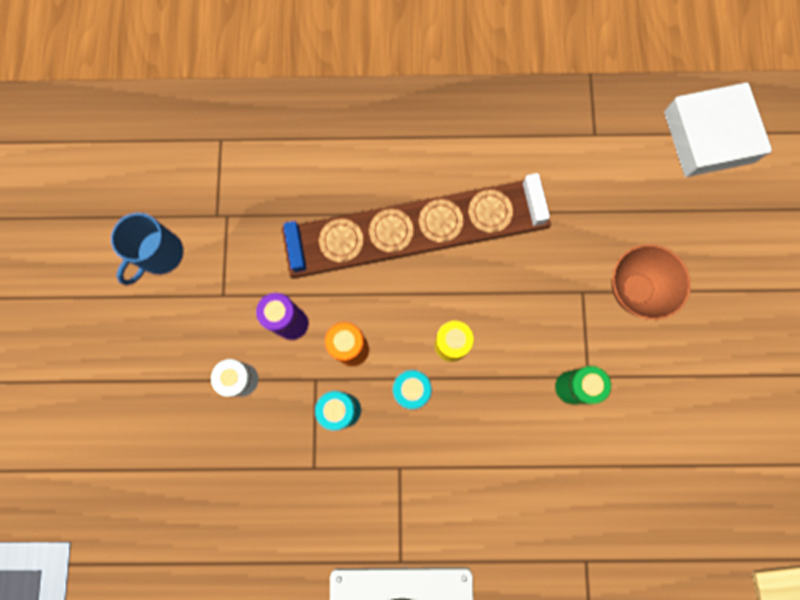

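View pics/side0b.png

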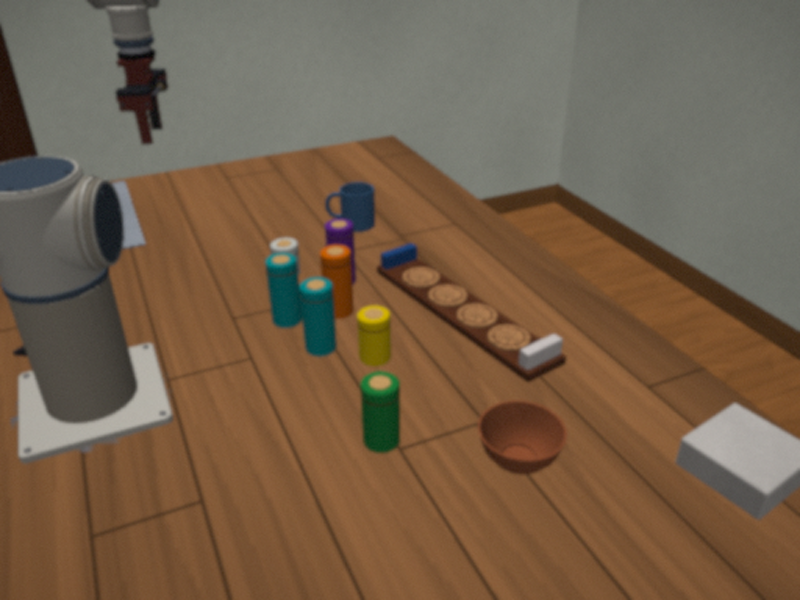

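The top view (800x600 scale) shows the blue stop at the left end (293,246), so mat a takes orange. The mats are at (341,240), (391,230), (441,220) and (490,211). Lid dots: orange (344,341), green (592,384), yellow (455,339), white (229,377). The decoys are purple (275,311) and teal (334,410) and (412,389). In the side view everything stands upright. Next I refine these positions.

```bash
cat > m.py <<'E'
from h import *
def blob(img,u,v,r,f):
    u,v=int(round(u)),int(round(v));p=img[v-r:v+r+1,u-r:u+r+1].astype(np.uint8)
    m=f(cv2.cvtColor(p,cv2.COLOR_RGB2HSV).astype(int),p.astype(int)).astype(np.uint8)
    n,l,s,ce=cv2.connectedComponentsWithStats(m)
    k=1+np.argmax(s[1:,4]); return ce[k]+[u-r,v-r],s[k]
E
python3 - <<'E'
from m import *
c=dict(np.load('pics/top0.png.npz'));im=c['img'];s=.64
for n,u,v in(('or',344,341),('gr',592,384),('ye',455,339),('wh',229,377),('a',341,240),('b',391,230),('c',441,220),('d',490,211)):
    print(n,im[int(v*s),int(u*s)],im[int(v*s),int(u*s)+10])
a=cv2.imread('pics/top0.png')
cv2.imwrite('pics/z1.png',cv2.resize(a[100:185,175:360],None,fx=4.3,fy=4.3,interpolation=cv2.INTER_CUBIC))
cv2.imwrite('pics/z2.png',cv2.resize(a[180:280,130:400],None,fx=2.95,fy=2.95,interpolation=cv2.INTER_CUBIC))
E
```

```text
or [252 235 162] [255 169  36]
gr [251 234 158] [ 35 193  84]
ye [251 233 156] [255 252  32]
wh [252 237 159] [255 255 255]
a [232 180 116] [166 111  69]
b [232 180 116] [169 114  71]
c [232 180 117] [180 122  77]
d [235 184 120] [203 145  91]
```

View pics/z1.png

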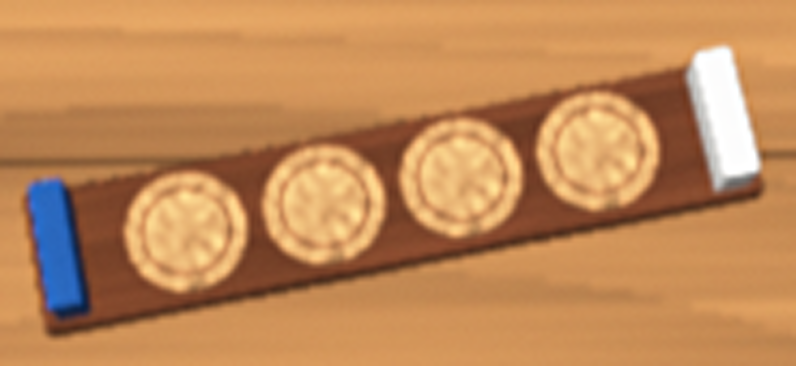

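View pics/z2.png

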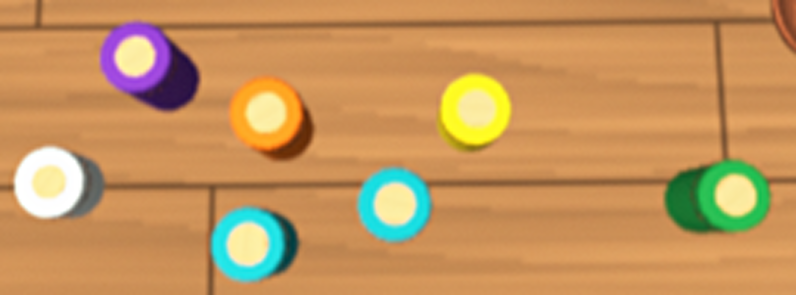

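Crop z1 (4.3x) puts the mat centres at (186,231), (324,204), (461,177) and (598,150). Crop z2 (2.95x) puts the lid dots at orange (266,112), green (736,195), yellow (477,108), white (49,182), purple (135,56) and teal (248,244) and (395,205).

Run:
```python
from m import *
c=dict(np.load('pics/top0.png.npz'));im=c['img']
M=np.array([ray(c,(u+.5)/4.3+174.5,(v+.5)/4.3+99.5,.022) for u,v in((186,231),(324,204),(461,177),(598,150))])
print(np.round(M,4).tolist(),np.linalg.norm(np.diff(M,axis=0),axis=1))
mats=[]
for m in M:
    u,v=proj(c,m); ce,s=blob(im,u,v,15,lambda h,p:p[...,0]>150); mats.append(ray(c,*ce,.022)); print(ce,s)
mats=np.array(mats);d=mats[3]-mats[0];d/=np.linalg.norm(d);mc=mats.mean(0)
mats=np.array([mc+d*.086*k for k in(-1.5,-.5,.5,1.5)]);print('mats',np.round(mats,4).tolist(),'yaw',np.degrees(np.arctan2(d[1],d[0])))
for n,u,v,z in(('or',266,112,.13),('gr',736,195,.11),('ye',477,108,.09),('wh',49,182,.07),('pu',135,56,.13),('t1',248,244,.12),('t2',395,205,.12)):
    u,v=(u+.5)/2.95+129.5,(v+.5)/2.95+179.5
    ce,s=blob(im,u,v,9,lambda h,p:(abs(p-[252,235,160]).max(2)<35))
    print(n,np.round(ray(c,u,v,z),4),np.round(ray(c,*ce,z),4),s[2:])
# side check
s=dict(np.load('pics/side0.png.npz'))
for n,X in zip('abcd',mats): print(n,proj(s,X)/.64)
for u,v,z in((335,251,.13),(380,382,.11),(374,313,.09),(285,243,.07)): print(np.round(ray(s,u*.64,v*.64,z),3))
```

```text
[[0.6337, 0.0983, 0.022], [0.6499, 0.0137, 0.022], [0.6663, -0.0707, 0.022], [0.6827, -0.1554, 0.022]] [0.08616227 0.08595461 0.08635043]
[217.76701967 153.18759455] [  0   1  30  29 661]
[249.51830161 146.4670571 ] [  0   0  30  30 683]
[281.44771723 140.27540501] [  0   0  30  30 679]
[313.25937031 134.10194903] [  0   0  30  29 667]
mats [[0.6344, 0.0989, 0.022], [0.651, 0.0146, 0.022], [0.6676, -0.0698, 0.022], [0.6842, -0.1542, 0.022]] yaw -78.87811724290592
or [0.4506 0.0792 0.13  ] [0.4501 0.0794 0.13  ] [ 13  13 132]
gr [ 0.3855 -0.2808  0.11  ] [ 0.3854 -0.2806  0.11  ] [ 13  13 138]
ye [ 0.457  -0.0852  0.09  ] [ 0.4566 -0.0849  0.09  ] [ 13  12 119]
wh [0.4022 0.2617 0.07  ] [0.4028 0.2622 0.07  ] [11 11 96]
pu [0.495  0.1809 0.13  ] [0.4949 0.1813 0.13  ] [ 13  13 126]
t1 [0.3515 0.0929 0.12  ] [0.3517 0.0933 0.12  ] [ 14  13 141]
t2 [ 0.3798 -0.0186  0.12  ] [ 0.3807 -0.0185  0.12  ] [ 14  14 145]
a [421.05928949 274.81742744]
b [448.04661562 292.93659535]
c [477.48522714 312.70154511]
d [509.72499247 334.34717678]
[0.449 0.076 0.13 ]
[ 0.384 -0.282  0.11 ]
[ 0.456 -0.086  0.09 ]
[0.404 0.259 0.07 ]
```

play_rows(steps=[[1,-0.25,-0.25,0,0.25],[1,-0.5,-0.5,0,0.5],[1,-0.75,-0.75,0,0.75],[1,-1,-1,0,1],[1,-1,-1,0,1],[1,-1,-1,0,1]], grip_force=20)

```text
t: 0.6
tool_pos: [0.2873, 0.4308, 0.183]
eef_rot: [[-0.638, 0.77, -0.0], [0.77, 0.638, -0.001], [-0.0, -0.001, -1.0]]
contact_force: [0.2, 0.3, 0.3]
grip_width: 0.0881
grip_force: 0.0
```

```bash
cat > g.py <<'E'
# usage: g.py x y z [az]: tool-axis shift and turn to get to a TCP target, in row units
import sys
from h import *
o=get_obs();R=np.array(o['eef_rot']);p=np.array(o['tool_pos']);a=[float(v) for v in sys.argv[1:]]
az=np.degrees(np.arctan2(R[1,1],R[0,1]))
print('t',o['t'],'p',np.round(p,4),'az',round(az,2),'w',round(float(o['grip_width']),4),'F',np.round(o['contact_force'],1))
print('shift',np.round(R.T@(np.array(a[:3])-p)/.12,3),'turn',round((az-11.12)/30,3))
E
python3 g.py .450 .079 .183
```

```text
t 0.6 p [0.2873 0.4308 0.183 ] az 39.64 w 0.0881 F [0.2 0.3 0.3]
shift [-3.123e+00 -8.260e-01  1.000e-03] turn 0.951
```

play_rows(steps=[[1,-0.25,-0.2,0,0.23],[1,-0.5,-0.4,0,0.46],[1,-0.75,-0.6,0,0.7],[1,-1,-0.826,0,0.95],[1,-1,-0.826,0,0.951],[1,-1,-0.826,0,0.951]])

```text
t: 1.1
tool_pos: [0.2874, 0.2769, 0.1833]
eef_rot: [[-0.196, 0.981, 0.0], [0.981, 0.196, 0.001], [0.001, 0.0, -1.0]]
contact_force: [0.3, 1.1, 0.1]
grip_width: 0.0878
grip_force: 0.0
```

```bash
python3 g.py .450 .079 .183
```

```text
t 1.1 p [0.2874 0.2769 0.1833] az 11.31 w 0.0878 F [0.3 1.1 0.1]
shift [-1.883  1.005  0.002] turn 0.006
```

play_rows(steps=[[1,-0.25,0.25,0,0],[1,-0.5,0.5,0,0],[1,-0.75,0.75,0,0.006],[1,-1,1,0,0.006],[1,-1,1,0,0.006],[1,-1,1,0,0.006]])

```text
t: 1.6
tool_pos: [0.4312, 0.1836, 0.183]
eef_rot: [[-0.193, 0.981, 0.001], [0.981, 0.193, 0.001], [0.001, 0.001, -1.0]]
contact_force: [-0.7, 1.0, -0.5]
grip_width: 0.0878
grip_force: 0.0
```

play_rows(steps=[[1,-0.3,0,0,0],[1,-0.6,0,0,0],[1,-0.883,0.005,0,0],[1,-0.883,0.005,0,0],[1,-0.883,0.005,0,0],[1,-0.883,0.005,0,0]])

```text
t: 2.1
tool_pos: [0.4494, 0.0808, 0.183]
eef_rot: [[-0.195, 0.981, -0.0], [0.981, 0.195, 0.001], [0.001, -0.0, -1.0]]
contact_force: [-0.0, 0.4, 0.5]
grip_width: 0.0877
grip_force: 0.0
```

```bash
python3 g.py .450 .079 .085; python3 -c "
from h import *
snap('top','top1.png');snap('side','side1.png')
a=cv2.imread('pics/top1.png')[150:290,140:360];b=cv2.imread('pics/side1.png')[90:230,140:360]
cv2.imwrite('pics/z3.png',cv2.resize(np.vstack([a,b]),None,fx=2.14,fy=2.14,interpolation=cv2.INTER_CUBIC))"
```

```text
t 2.1 p [0.4494 0.0808 0.183 ] az 11.23 w 0.0877 F [-0.   0.4  0.5]
shift [-0.016  0.003  0.817] turn 0.004
```

View pics/z3.png

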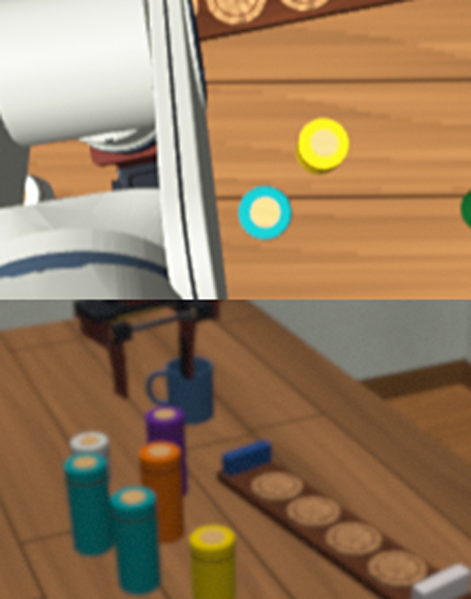

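The fingers straddle the orange lid (side half, lid about (160,450), fingers about (118,390) and (187,375)). I descend and grip.

play_rows(steps=[[1,-0.015,0,0.15,0],[1,-0.015,0,0.3,0],[1,-0.015,0,0.45,0],[1,-0.015,0,0.6,0],[1,-0.015,0,0.75,0],[1,-0.015,0,0.82,0],[1,-0.015,0,0.82,0],[0,-0.015,0,0.82,0],[0,-0.015,0,0.82,0],[0,-0.015,0,0.82,0],[0,-0.015,0,0.82,0],[0,-0.015,0,0.82,0],[0,-0.015,0,0.82,0],[0,-0.015,0,0.82,0],[0,-0.015,0,0.82,0],[0,-0.015,0,0.82,0]])

```text
t: 3.53
tool_pos: [0.4502, 0.0773, 0.0852]
eef_rot: [[-0.193, 0.981, 0.001], [0.981, 0.193, 0.0], [-0.0, 0.001, -1.0]]
contact_force: [-1.9, -0.7, 7.1]
grip_width: 0.0549
grip_force: 20.0
```

play_rows(steps=[[0,0,0,-0.1,0],[0,0,0,-0.25,0],[0,0,0,-0.4,0],[0,0,0,-0.5,0],[0,0,0,-0.5,0],[0,0,0,-0.5,0]])

```text
t: 4.03
tool_pos: [0.45, 0.0773, 0.1446]
eef_rot: [[-0.193, 0.981, 0.001], [0.981, 0.193, 0.0], [-0.0, 0.001, -1.0]]
contact_force: [0.2, 0.2, -5.3]
grip_width: 0.0545
grip_force: 20.0
```

```bash
python3 g.py .6344 .0989 .145
```

```text
t 4.0333 p [0.45   0.0773 0.1446] az 11.13 w 0.0545 F [ 0.2  0.2 -5.3]
shift [-0.12   1.542 -0.002] turn 0.0
```

play_rows(steps=[[0,-0.03,0.25,0,0],[0,-0.06,0.5,0,0],[0,-0.1,0.75,0,0],[0,-0.135,1,0,0],[0,-0.135,1,0,0],[0,-0.135,1,0,0]])

```text
t: 4.53
tool_pos: [0.571, 0.0844, 0.1426]
eef_rot: [[-0.193, 0.981, -0.003], [0.981, 0.193, -0.0], [0.0, -0.003, -1.0]]
contact_force: [-0.6, 0.1, -4.3]
grip_width: 0.0543
grip_force: 20.0
```

play_rows(steps=[[0,0,0.2,0,0],[0,0,0.4,0,0],[0,0,0.54,0,0],[0,0,0.54,0,0],[0,0,0.54,0,0],[0,0,0.54,0,0]])

```text
t: 5.03
tool_pos: [0.6322, 0.0968, 0.1433]
eef_rot: [[-0.193, 0.981, -0.004], [0.981, 0.193, -0.0], [0.0, -0.004, -1.0]]
contact_force: [0.5, 0.3, -4.4]
grip_width: 0.0544
grip_force: 20.0
```

```bash
python3 g.py .6344 .0971 .108; python3 -c "
from h import *
snap('top','top2.png');snap('side','side2.png')
a=cv2.imread('pics/top2.png')[90:200,140:360];b=cv2.imread('pics/side2.png')[70:230,190:410]
cv2.imwrite('pics/z4.png',cv2.resize(np.vstack([a,b]),None,fx=2.2,fy=2.2,interpolation=cv2.INTER_CUBIC))"
```

```text
t 5.0333 p [0.6322 0.0968 0.1433] az 11.14 w 0.0544 F [ 0.5  0.3 -4.4]
shift [-0.002  0.02   0.294] turn 0.001
```

View pics/z4.png

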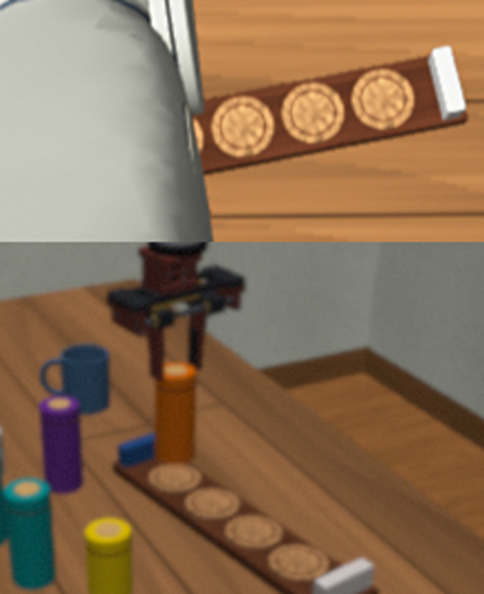

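Orange hangs upright above mat a (side half, canister (175,415), mat just below it). I set it down and let go.

play_rows(steps=[[0,0,0.02,0.08,0],[0,0,0.02,0.16,0],[0,0,0.02,0.22,0],[0,0,0.02,0.26,0],[0,0,0.02,0.28,0],[0,0,0.02,0.297,0],[0,0,0.02,0.297,0],[0,0,0.02,0.297,0]])

```text
t: 5.8
tool_pos: [0.6371, 0.0976, 0.1092]
eef_rot: [[-0.193, 0.981, 0.001], [0.981, 0.193, 0.0], [-0.0, 0.001, -1.0]]
contact_force: [0.1, 0.6, -3.2]
grip_width: 0.0542
grip_force: 20.0
```

play_rows(steps=[[0.4,0,0,0,0],[0.8,0,0,0,0],[1,0,0,0,0],[1,0,0,0,0],[1,0,0,0,0],[1,0,0,0,0],[1,0,0,-0.2,0],[1,0,0,-0.4,0],[1,0,0,-0.6,0],[1,0,0,-0.8,0],[1,0,0,-0.8,0]])

```text
t: 6.72
tool_pos: [0.6399, 0.098, 0.2106]
eef_rot: [[-0.193, 0.981, 0.009], [0.981, 0.193, 0.001], [-0.0, 0.009, -1.0]]
contact_force: [1.3, 0.9, 0.2]
grip_width: 0.0878
grip_force: 0.0
```

```bash
python3 g.py .4567 -.085 .203
```

```text
t 6.7167 p [0.6399 0.098  0.2106] az 11.13 w 0.0878 F [1.3 0.9 0.2]
shift [-1.202 -1.793  0.049] turn 0.0
```

play_rows(steps=[[1,-0.25,-0.25,0,0],[1,-0.5,-0.5,0,0],[1,-0.75,-0.75,0,0],[1,-1,-1,0,0],[1,-1,-1,0,0],[1,-1,-1,0,0]])

```text
t: 7.22
tool_pos: [0.5411, -0.0449, 0.2049]
eef_rot: [[-0.19, 0.982, -0.0], [0.982, 0.19, 0.0], [0.0, -0.0, -1.0]]
contact_force: [0.8, 0.2, 0.2]
grip_width: 0.0876
grip_force: 0.0
```

play_rows(steps=[[1,-0.1,-0.3,0,0],[1,-0.2,-0.6,0,0],[1,-0.2,-0.79,0.1,0],[1,-0.2,-0.79,0.3,0],[1,-0.2,-0.79,0.3,0],[1,-0.2,-0.79,0.3,0],[1,-0.2,-0.79,0.3,0],[1,-0.2,-0.79,0.3,0]])

```text
t: 7.88
tool_pos: [0.4556, -0.0849, 0.17]
eef_rot: [[-0.194, 0.981, 0.002], [0.981, 0.194, -0.0], [-0.001, 0.002, -1.0]]
contact_force: [0.7, -0.5, 0.1]
grip_width: 0.0881
grip_force: 0.0
```

```bash
python3 g.py .4567 -.085 .055;python3 -c "
from m import *
c=snap('top','top3.png');im=c['img']
u,v=proj(c,np.array([.6367,.099,.152]));print(u,v)
try:
  ce,s=blob(im,u,v,9,lambda h,p:(abs(p-[252,235,160]).max(2)<35));print(ray(c,*ce,.152),s)
except Exception as e: print(e)"
```

```text
t 7.8833 p [ 0.4556 -0.0849  0.17  ] az 11.2 w 0.0881 F [ 0.7 -0.5  0.1]
shift [-0.002  0.007  0.958] turn 0.003
210.9814380528691 135.59048867685487
[0.63838403 0.09984919 0.152     ] [  3   3  12  11 111]
```

Orange now stands about 4 mm from mat a's centre, which is within tolerance.

play_rows(steps=[[1,0,0.005,0.2,0],[1,0,0.005,0.4,0],[1,0,0.005,0.6,0],[1,0,0.005,0.8,0],[1,0,0.005,0.96,0],[1,0,0.005,0.96,0],[1,0,0.005,0.96,0],[0,0,0.005,0.96,0],[0,0,0.005,0.96,0],[0,0,0.005,0.96,0],[0,0,0.005,0.96,0],[0,0,0.005,0.96,0],[0,0,0.005,0.96,0],[0,0,0.005,0.96,0],[0,0,0.005,0.96,0],[0,0,0.005,0.96,0]])

```text
t: 9.27
tool_pos: [0.4545, -0.0851, 0.0539]
eef_rot: [[-0.193, 0.981, 0.0], [0.981, 0.193, -0.0], [-0.0, 0.0, -1.0]]
contact_force: [-0.5, 0.1, -0.3]
grip_width: 0.0315
grip_force: 0.0
```

play_rows(steps=[[0,0,0,-0.1,0],[0,0,0,-0.25,0],[0,0,0,-0.4,0],[0,0,0,-0.5,0],[0,0,0,-0.5,0],[0,0,0,-0.5,0],[0,0,0,-0.5,0],[0,0,0,-0.5,0],[0,0,0,-0.5,0]])

```text
t: 10.02
tool_pos: [0.4538, -0.0849, 0.113]
eef_rot: [[-0.193, 0.981, -0.002], [0.981, 0.193, 0.0], [0.001, -0.002, -1.0]]
contact_force: [-0.5, -0.2, 0.1]
grip_width: 0.0005
grip_force: 0.0
```

```bash
python3 g.py .6676 -.0698 .115
```

```text
t 10.0167 p [ 0.4538 -0.0849  0.113 ] az 11.13 w 0.0005 F [-0.5 -0.2  0.1]
shift [-0.22   1.772 -0.02 ] turn 0.0
```

The fingers closed on nothing. I'll look before moving again.

```bash
python3 -c "
from h import *
snap('top','top4.png');snap('side','side4.png')
a=cv2.imread('pics/top4.png')[90:290,120:420];b=cv2.imread('pics/side4.png')[90:310,110:410]
cv2.imwrite('pics/z5.png',cv2.resize(np.vstack([a,b]),None,fx=1.42,fy=1.42,interpolation=cv2.INTER_CUBIC))"
```

```text
(no output)
```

View pics/z5.png

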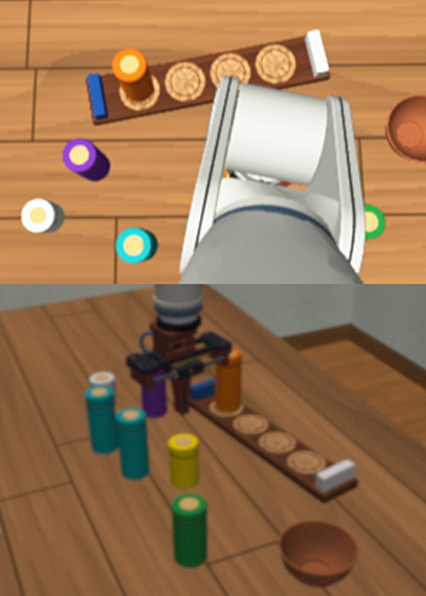

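```bash
python3 -c "
from m import *
s=dict(np.load('pics/side4.png.npz'));s0=dict(np.load('pics/side0.png.npz'))
print('tcp',proj(s,np.array([.4538,-.0849,.113])),'crop',(proj(s,np.array([.4538,-.0849,.113]))-[110,90])*1.42+[0,284])
f=lambda h,p:(p[...,2]<70)&(p[...,0]>110)&(p[...,1]>100)
for c in(s0,s): print(blob(c['img'],239,215,28,f))
print('base',proj(s,np.array([.457,-.085,0])),'top',proj(s,np.array([.457,-.085,.09])))
a=cv2.cvtColor(s['img'],cv2.COLOR_RGB2BGR)[110:250,170:310]
b=cv2.cvtColor(s0['img'],cv2.COLOR_RGB2BGR)[110:250,170:310]
cv2.imwrite('pics/z6.png',cv2.resize(np.hstack([a,b]),None,fx=2.85,fy=2.85,interpolation=cv2.INTER_CUBIC))"
```

```text
tcp [238.01655607 192.87806576] crop [181.78350961 430.08685338]
(array([238.42342342, 201.22072072]), array([ 16,   7,  24,  16, 222], dtype=int32))
(array([238.18672199, 201.50207469]), array([ 16,   7,  24,  17, 241], dtype=int32))
base [240.30367338 227.7941414 ] top [239.41325599 200.05853319]
```

View pics/z6.png

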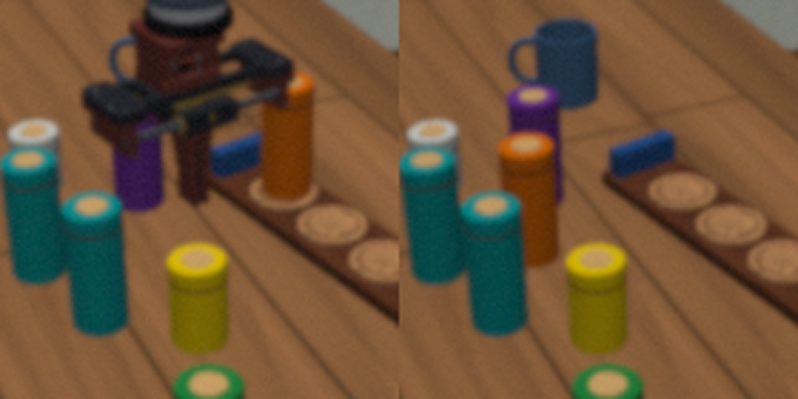

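In the side view (left half), yellow is unmoved at (197,262). The shut fingertips are at (195,200), about 13 px above where the reported TCP projects. The true tip therefore looks about 40 mm higher than reported. I'll quantify it.

```bash
python3 -c "
from m import *
s=dict(np.load('pics/side4.png.npz'))
for z in(.113,.133,.143,.153,.163,.173): print(z,proj(s,np.array([.4538,-.0849,z])))
y=np.array([.193*-.055,.0,0])
s1=dict(np.load('pics/side1.png.npz'))
ax=np.array([.981,.195,0])
for z in(.183,.203,.223): print(z,[proj(s1,np.array([.4494,.079,z])+k*ax).round(1).tolist() for k in(-.05,.05)])
o=get_obs();print(np.round(o['qpos'],4),o['tool_pos'])
"
```

```text
0.113 [238.01655607 192.87806576]
0.133 [237.79415887 186.27675649]
0.143 [237.68145595 182.93144993]
0.153 [237.56773199 179.55583606]
0.163 [237.45297304 176.14950113]
0.173 [237.3371649  172.71202384]
0.183 [[197.4, 148.2], [228.3, 138.7]]
0.203 [[196.8, 141.6], [228.0, 132.2]]
0.223 [[196.3, 134.9], [227.7, 125.7]]
[-0.2108  0.2929  2.034  -0.      0.816  -0.4051] [ 0.45401444 -0.08497417  0.11319523]
```

The offset is consistent in both pictures: the true TCP is about 40 mm above the reported one, with the horizontal position correct. I apply that from here on, open over yellow, and go lower.

play_rows(steps=[[1,0,0.02,0,0],[1,0,0.02,0,0],[1,0,0.02,0,0],[1,0,0.02,0,0],[1,0,0.02,0,0],[1,0,0.02,0,0],[1,0,0.02,0,0],[1,0,0.02,0,0],[1,0,0.02,0,0],[1,0,0.02,0,0],[1,0,0.02,0,0],[1,0,0.02,0,0],[1,0,0.02,0.1,0],[1,0,0.02,0.2,0],[1,0,0.02,0.3,0],[1,0,0.02,0.4,0],[1,0,0.02,0.5,0],[1,0,0.02,0.5,0]])

```text
t: 11.62
tool_pos: [0.4554, -0.0843, 0.0522]
eef_rot: [[-0.193, 0.981, -0.003], [0.981, 0.193, 0.001], [0.001, -0.003, -1.0]]
contact_force: [-1.3, -0.4, 0.4]
grip_width: 0.0881
grip_force: 0.0
```

play_rows(steps=[[1,0,0,0.08,0],[1,0,0,0.16,0],[1,0,0,0.24,0],[1,0,0,0.32,0],[1,0,0,0.32,0],[1,0,0,0.32,0],[0,0,0,0.32,0],[0,0,0,0.32,0],[0,0,0,0.32,0],[0,0,0,0.32,0],[0,0,0,0.32,0],[0,0,0,0.32,0],[0,0,0,0.32,0],[0,0,0,0.32,0],[0,0,0,0.32,0],[0,0,0,0.32,0]])

```text
t: 12.95
tool_pos: [0.4567, -0.0846, 0.0156]
eef_rot: [[-0.193, 0.981, -0.0], [0.981, 0.193, -0.0], [-0.0, -0.0, -1.0]]
contact_force: [-2.2, 0.9, 5.9]
grip_width: 0.0551
grip_force: 20.0
```

play_rows(steps=[[0,0,0,-0.1,0],[0,0,0,-0.25,0],[0,0,0,-0.4,0],[0,0,0,-0.5,0],[0,0,0,-0.5,0],[0,-0.03,0.2,-0.5,0],[0,-0.06,0.4,-0.5,0],[0,-0.08,0.6,-0.5,0],[0,-0.1,0.8,-0.5,0],[0,-0.12,1,-0.5,0],[0,-0.12,1,-0.5,0]])

```text
t: 13.87
tool_pos: [0.5819, -0.0753, 0.0747]
eef_rot: [[-0.194, 0.981, 0.004], [0.981, 0.194, -0.0], [-0.001, 0.004, -1.0]]
contact_force: [0.2, -0.2, -1.9]
grip_width: 0.0551
grip_force: 20.0
```

play_rows(steps=[[0,-0.03,0.25,0,0],[0,-0.06,0.5,0,0],[0,-0.098,0.74,0,0],[0,-0.098,0.74,0,0],[0,-0.098,0.74,0,0],[0,-0.098,0.74,0,0],[0,-0.098,0.74,0,0],[0,-0.098,0.74,0,0],[0,-0.098,0.74,0,0],[0,-0.098,0.74,0,0]])

```text
t: 14.7
tool_pos: [0.6663, -0.0701, 0.0756]
eef_rot: [[-0.193, 0.981, -0.0], [0.981, 0.193, -0.0], [0.0, -0.0, -1.0]]
contact_force: [0.8, -1.2, -2.4]
grip_width: 0.0552
grip_force: 20.0
```

```bash
python3 g.py .6676 -.0694 .0376
```

```text
t 14.7 p [ 0.6663 -0.0701  0.0756] az 11.12 w 0.0552 F [ 0.8 -1.2 -2.4]
shift [0.003 0.012 0.317] turn 0.0
```

play_rows(steps=[[0,0,0.01,0.1,0],[0,0,0.01,0.2,0],[0,0,0.01,0.26,0],[0,0,0.01,0.29,0],[0,0,0.01,0.31,0],[0,0,0.01,0.32,0],[0,0,0.01,0.32,0],[0,0,0.01,0.32,0],[0,0,0.01,0.32,0]])

```text
t: 15.45
tool_pos: [0.6667, -0.0698, 0.0377]
eef_rot: [[-0.193, 0.981, -0.003], [0.981, 0.193, 0.0], [0.001, -0.003, -1.0]]
contact_force: [-6.9, -0.8, 8.6]
grip_width: 0.0552
grip_force: 20.0
```

play_rows(steps=[[0.4,0,0,0,0],[0.8,0,0,0,0],[1,0,0,0,0],[1,0,0,0,0],[1,0,0,0,0],[1,0,0,0,0],[1,0,0,0,0],[1,0,0,-0.2,0],[1,0,0,-0.4,0],[1,0,0,-0.6,0],[1,0,0,-0.8,0],[1,0,0,-1,0],[1,0,0,-1,0]])

```text
t: 16.53
tool_pos: [0.6712, -0.0701, 0.1625]
eef_rot: [[-0.193, 0.981, 0.008], [0.981, 0.193, -0.001], [-0.003, 0.008, -1.0]]
contact_force: [0.9, -0.4, 0.5]
grip_width: 0.0877
grip_force: 0.0
```

```bash
python3 g.py .3855 -.2807 .13
```

```text
t 16.5333 p [ 0.6712 -0.0701  0.1625] az 11.13 w 0.0877 F [ 0.9 -0.4  0.5]
shift [-1.262 -2.677  0.253] turn 0.0
```

play_rows(steps=[[1,-0.12,-0.25,0,0],[1,-0.25,-0.5,0,0],[1,-0.36,-0.75,0,0],[1,-0.47,-1,0,0],[1,-0.47,-1,0,0],[1,-0.47,-1,0,0]])

```text
t: 17.03
tool_pos: [0.5599, -0.149, 0.1568]
eef_rot: [[-0.191, 0.982, -0.001], [0.982, 0.191, 0.0], [0.0, -0.0, -1.0]]
contact_force: [0.6, -0.9, 0.0]
grip_width: 0.0878
grip_force: 0.0
```

play_rows(steps=[[1,-0.12,-0.25,0,0],[1,-0.25,-0.5,0,0],[1,-0.36,-0.75,0,0],[1,-0.47,-1,0,0],[1,-0.47,-1,0,0],[1,-0.47,-1,0,0]])

```text
t: 17.53
tool_pos: [0.4545, -0.2272, 0.1571]
eef_rot: [[-0.191, 0.982, 0.001], [0.982, 0.191, 0.0], [-0.0, 0.001, -1.0]]
contact_force: [-0.1, -1.1, 0.3]
grip_width: 0.0875
grip_force: 0.0
```

play_rows(steps=[[1,-0.12,-0.25,0,0],[1,-0.25,-0.5,0,0],[1,-0.32,-0.67,0.1,0],[1,-0.32,-0.67,0.25,0],[1,-0.32,-0.67,0.25,0],[1,-0.32,-0.67,0.25,0],[1,-0.32,-0.67,0.25,0],[1,-0.32,-0.67,0.25,0],[1,-0.32,-0.67,0.25,0],[1,-0.32,-0.67,0.25,0]])

```text
t: 18.37
tool_pos: [0.3836, -0.2799, 0.1276]
eef_rot: [[-0.194, 0.981, 0.001], [0.981, 0.194, -0.001], [-0.001, 0.001, -1.0]]
contact_force: [-0.2, 0.5, 0.5]
grip_width: 0.088
grip_force: 0.0
```

```bash
python3 g.py .3855 -.2807 .034;python3 -c "
from m import *
c=snap('top','top5.png');im=c['img'];snap('side','side5.png')
for X in((.638,.099,.152),(.6676,-.0698,.112)):
  u,v=proj(c,np.array(X))
  ce,s=blob(im,u,v,9,lambda h,p:(abs(p-[252,235,160]).max(2)<35));print(ray(c,*ce,X[2]),s)"
```

```text
t 18.3667 p [ 0.3836 -0.2799  0.1276] az 11.18 w 0.088 F [-0.2  0.5  0.5]
shift [-0.009  0.014  0.78 ] turn 0.002
[0.63792158 0.09968775 0.152     ] [  3   3  13  13 119]
[ 0.66788179 -0.06952811  0.112     ] [  3   4  12  11 109]
```

Yellow is centred on mat c within about 1 mm. Next is green.

play_rows(steps=[[1,-0.01,0.015,0.15,0],[1,-0.01,0.015,0.3,0],[1,-0.01,0.015,0.45,0],[1,-0.01,0.015,0.6,0],[1,-0.01,0.015,0.7,0],[1,-0.01,0.015,0.8,0],[1,-0.01,0.015,0.8,0],[1,-0.01,0.015,0.8,0],[0,-0.01,0.015,0.8,0],[0,-0.01,0.015,0.8,0],[0,-0.01,0.015,0.8,0],[0,-0.01,0.015,0.8,0],[0,-0.01,0.015,0.8,0],[0,-0.01,0.015,0.8,0],[0,-0.01,0.015,0.8,0],[0,-0.01,0.015,0.8,0],[0,-0.01,0.015,0.8,0],[0,-0.01,0.015,0.8,0],[0,-0.01,0.015,0.8,0]])

```text
t: 20.05
tool_pos: [0.3848, -0.2809, 0.0314]
eef_rot: [[-0.193, 0.981, 0.0], [0.981, 0.193, -0.0], [-0.0, 0.0, -1.0]]
contact_force: [-2.2, 0.2, 6.8]
grip_width: 0.0556
grip_force: 20.0
```

play_rows(steps=[[0,0,0,-0.1,0],[0,0,0,-0.3,0],[0,0,0,-0.5,0],[0,0,0,-0.7,0],[0,0,0,-0.9,0],[0,0,0,-1,0],[0,0,0,-1,0],[0,0,0,-1,0],[0,0,0,-1,0],[0,0,0,-1,0],[0,0,0,-1,0]])

```text
t: 20.97
tool_pos: [0.384, -0.2802, 0.1498]
eef_rot: [[-0.193, 0.981, -0.002], [0.981, 0.193, 0.002], [0.002, -0.002, -1.0]]
contact_force: [-0.3, 0.5, -2.3]
grip_width: 0.0556
grip_force: 20.0
```

```bash
python3 g.py .651 .0146 .152
```

```text
t 20.9667 p [ 0.384  -0.2802  0.1498] az 11.13 w 0.0556 F [-0.3  0.5 -2.3]
shift [ 1.981  2.657 -0.019] turn 0.0
```

play_rows(steps=[[0,0.16,0.22,0,0],[0,0.32,0.45,0,0],[0,0.5,0.67,0,0],[0,0.66,0.9,0,0],[0,0.66,0.9,0,0],[0,0.66,0.9,0,0]])

```text
t: 21.47
tool_pos: [0.4758, -0.1809, 0.1501]
eef_rot: [[-0.196, 0.981, -0.001], [0.981, 0.196, 0.0], [0.001, -0.001, -1.0]]
contact_force: [-0.1, -1.0, -1.9]
grip_width: 0.0555
grip_force: 20.0
```

play_rows(steps=[[0,0.16,0.22,0,0],[0,0.32,0.45,0,0],[0,0.5,0.67,0,0],[0,0.66,0.9,0,0],[0,0.66,0.9,0,0],[0,0.66,0.9,0,0]])

```text
t: 21.97
tool_pos: [0.5659, -0.0835, 0.1502]
eef_rot: [[-0.195, 0.981, -0.001], [0.981, 0.195, -0.0], [0.0, -0.001, -1.0]]
contact_force: [-1.2, -0.1, -2.2]
grip_width: 0.0557
grip_force: 20.0
```

play_rows(steps=[[0,0.16,0.22,0,0],[0,0.32,0.45,0,0],[0,0.5,0.67,0,0],[0,0.66,0.855,0,0],[0,0.66,0.855,0,0],[0,0.66,0.855,0,0],[0,0.66,0.855,0,0],[0,0.66,0.855,0,0],[0,0.66,0.855,0,0],[0,0.66,0.855,0,0]])

```text
t: 22.8
tool_pos: [0.6509, 0.0127, 0.1512]
eef_rot: [[-0.192, 0.981, -0.0], [0.981, 0.192, -0.0], [-0.0, -0.0, -1.0]]
contact_force: [0.8, 0.3, -2.2]
grip_width: 0.0556
grip_force: 20.0
```

```bash
python3 g.py .651 .0146 .0534
```

```text
t 22.8 p [0.6509 0.0127 0.1512] az 11.05 w 0.0556 F [ 0.8  0.3 -2.2]
shift [0.015 0.004 0.815] turn -0.002
```

play_rows(steps=[[0,0.015,0.004,0.15,0],[0,0.015,0.004,0.3,0],[0,0.015,0.004,0.45,0],[0,0.015,0.004,0.6,0],[0,0.015,0.004,0.7,0],[0,0.015,0.004,0.75,0],[0,0.015,0.004,0.78,0],[0,0.015,0.004,0.8,0],[0,0.015,0.004,0.815,0],[0,0.015,0.004,0.815,0],[0,0.015,0.004,0.815,0],[0,0.015,0.004,0.815,0]])

```text
t: 23.8
tool_pos: [0.652, 0.0158, 0.0539]
eef_rot: [[-0.193, 0.981, 0.001], [0.981, 0.193, -0.0], [-0.0, 0.001, -1.0]]
contact_force: [0.6, -0.2, -2.2]
grip_width: 0.0552
grip_force: 20.0
```

play_rows(steps=[[0.4,0,0,0,0],[0.8,0,0,0,0],[1,0,0,0,0],[1,0,0,0,0],[1,0,0,0,0],[1,0,0,0,0],[1,0,0,0,0],[1,0,0,-0.2,0],[1,0,0,-0.4,0],[1,0,0,-0.6,0],[1,0,0,-0.8,0],[1,0,0,-1,0],[1,0,0,-1,0],[1,0,0,-1,0]])

```text
t: 24.97
tool_pos: [0.6526, 0.0157, 0.1749]
eef_rot: [[-0.193, 0.981, 0.003], [0.981, 0.193, 0.0], [-0.001, 0.003, -1.0]]
contact_force: [-0.6, -0.5, 0.6]
grip_width: 0.0875
grip_force: 0.0
```

```bash
python3 g.py .4025 .262 .15
```

```text
t 24.9667 p [0.6526 0.0157 0.1749] az 11.13 w 0.0875 F [-0.6 -0.5  0.6]
shift [ 2.416 -1.65   0.2  ] turn 0.0
```

play_rows(steps=[[1,0.2,-0.14,0,0],[1,0.4,-0.28,0,0],[1,0.6,-0.42,0,0],[1,0.8,-0.55,0,0],[1,0.8,-0.55,0,0],[1,0.8,-0.55,0,0]])

```text
t: 25.47
tool_pos: [0.5669, 0.0978, 0.1721]
eef_rot: [[-0.195, 0.981, -0.002], [0.981, 0.195, -0.0], [-0.0, -0.002, -1.0]]
contact_force: [0.6, -0.2, -0.5]
grip_width: 0.0879
grip_force: 0.0
```

play_rows(steps=[[1,0.2,-0.14,0,0],[1,0.4,-0.28,0,0],[1,0.6,-0.42,0,0],[1,0.8,-0.55,0,0],[1,0.8,-0.55,0,0],[1,0.8,-0.55,0,0]])

```text
t: 25.97
tool_pos: [0.4851, 0.1787, 0.1728]
eef_rot: [[-0.195, 0.981, -0.0], [0.981, 0.195, -0.0], [-0.0, -0.0, -1.0]]
contact_force: [0.0, -0.2, 1.1]
grip_width: 0.0879
grip_force: 0.0
```

play_rows(steps=[[1,0.2,-0.14,0,0],[1,0.4,-0.28,0,0],[1,0.6,-0.42,0,0],[1,0.816,-0.55,0.1,0],[1,0.816,-0.55,0.3,0],[1,0.816,-0.55,0.45,0],[1,0.816,-0.55,0.45,0],[1,0.816,-0.55,0.45,0],[1,0.816,-0.55,0.45,0],[1,0.816,-0.55,0.45,0]])

```text
t: 26.8
tool_pos: [0.4028, 0.262, 0.1202]
eef_rot: [[-0.192, 0.981, 0.002], [0.981, 0.192, 0.001], [0.001, 0.002, -1.0]]
contact_force: [0.9, -0.6, -0.4]
grip_width: 0.0876
grip_force: 0.0
```

```bash
python3 g.py .4025 .262 -.005;python3 -c "
from m import *
c=snap('top','top6.png');im=c['img'];snap('side','side6.png')
for X in((.638,.099,.152),(.651,.0146,.132),(.6676,-.0698,.112)):
  u,v=proj(c,np.array(X))
  ce,s=blob(im,u,v,9,lambda h,p:(abs(p-[252,235,160]).max(2)<35));print(ray(c,*ce,X[2]),s)
cv2.imwrite('pics/z7.png',cv2.resize(cv2.imread('pics/side6.png')[50:250,110:380],None,fx=2.9,fy=2.9,interpolation=cv2.INTER_CUBIC))"
```

```text
t 26.8 p [0.4028 0.262  0.1202] az 11.06 w 0.0876 F [ 0.9 -0.6 -0.4]
shift [ 0.    -0.005  1.043] turn -0.002
[0.63794414 0.09963846 0.152     ] [  3   3  13  13 121]
[0.65285205 0.01745443 0.132     ] [  2   3  13  12 124]
[ 0.66788179 -0.06952811  0.112     ] [  3   4  12  11 109]
```

View pics/z7.png

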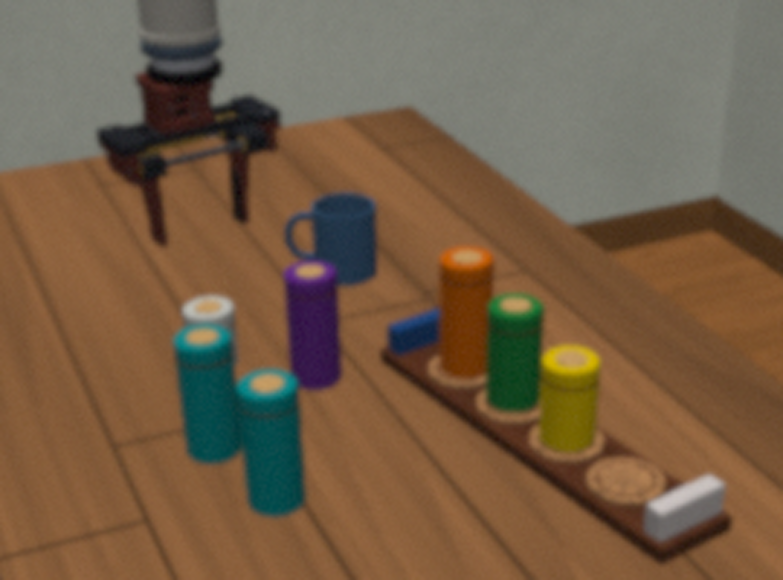

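Orange, green and yellow stand on mats a, b and c, each within about 4 mm. The gripper is above white at (208,305). I descend and grip it.

play_rows(steps=[[1,0,0,0.2,0],[1,0,0,0.4,0],[1,0,0,0.6,0],[1,0,0,0.75,0],[1,0,0,0.87,0],[1,0,0,0.95,0],[1,0,0,1,0],[1,0,0,1,0],[1,0,0,1,0],[0,0,0,1,0],[0,0,0,1,0],[0,0,0,1,0],[0,0,0,1,0],[0,0,0,1,0],[0,0,0,1,0],[0,0,0,1,0],[0,0,0,1,0],[0,0,0,1,0],[0,0,0,1,0],[0,0,0,1,0]])

```text
t: 28.57
tool_pos: [0.4014, 0.262, -0.0005]
eef_rot: [[-0.193, 0.981, 0.0], [0.981, 0.193, 0.0], [0.0, 0.0, -1.0]]
contact_force: [-1.5, -0.5, 5.3]
grip_width: 0.0555
grip_force: 20.0
```

play_rows(steps=[[0,0,0,-0.1,0],[0,0,0,-0.3,0],[0,0,0,-0.5,0],[0,0,0,-0.7,0],[0,0,0,-0.9,0],[0,0,0,-1,0],[0,0,0,-1,0],[0,0,0,-1,0],[0,0,0,-1,0]])

```text
t: 29.32
tool_pos: [0.4005, 0.2615, 0.1182]
eef_rot: [[-0.193, 0.981, -0.002], [0.981, 0.193, -0.001], [-0.001, -0.002, -1.0]]
contact_force: [-0.1, -0.1, -2.4]
grip_width: 0.0558
grip_force: 20.0
```

play_rows(steps=[[0,0,0,-0.2,0],[0,0,0,-0.4,0],[0,0,0,-0.58,0],[0,0,0,-0.58,0],[0,0,0,-0.58,0],[0,0,0,-0.58,0],[0,0,0,-0.58,0]])

```text
t: 29.9
tool_pos: [0.4001, 0.2612, 0.1868]
eef_rot: [[-0.193, 0.981, -0.003], [0.981, 0.193, -0.002], [-0.001, -0.003, -1.0]]
contact_force: [0.6, -0.2, -0.9]
grip_width: 0.0556
grip_force: 20.0
```

```bash
python3 g.py .6842 -.1542 .19
```

```text
t 29.9 p [0.4001 0.2612 0.1868] az 11.13 w 0.0556 F [ 0.6 -0.2 -0.9]
shift [-3.854  1.654 -0.027] turn 0.0
```

play_rows(steps=[[0,-0.25,0.05,0,0],[0,-0.5,0.1,0,0],[0,-0.75,0.15,0,0],[0,-1,0.2,0,0],[0,-1,0.2,0,0]])

```text
t: 30.32
tool_pos: [0.4487, 0.1451, 0.1874]
eef_rot: [[-0.19, 0.982, -0.002], [0.982, 0.19, -0.002], [-0.002, -0.002, -1.0]]
contact_force: [-0.3, 0.4, -1.9]
grip_width: 0.0555
grip_force: 20.0
```

play_rows(steps=[[0,-0.25,0.05,0,0],[0,-0.5,0.1,0,0],[0,-0.75,0.15,0,0],[0,-1,0.2,0,0],[0,-1,0.2,0,0]])

```text
t: 30.73
tool_pos: [0.4959, 0.0323, 0.1876]
eef_rot: [[-0.19, 0.982, -0.001], [0.982, 0.19, -0.001], [-0.001, -0.001, -1.0]]
contact_force: [1.0, 0.9, -1.6]
grip_width: 0.0559
grip_force: 20.0
```

play_rows(steps=[[0,-0.25,0.08,0,0],[0,-0.5,0.16,0,0],[0,-0.75,0.24,0,0],[0,-1,0.3,0,0],[0,-1,0.3,0,0]])

```text
t: 31.15
tool_pos: [0.555, -0.0784, 0.1876]
eef_rot: [[-0.191, 0.982, 0.0], [0.982, 0.191, -0.001], [-0.001, -0.0, -1.0]]
contact_force: [0.7, 0.9, -1.6]
grip_width: 0.0555
grip_force: 20.0
```

play_rows(steps=[[0,-0.21,0.24,0,0],[0,-0.42,0.48,0,0],[0,-0.63,0.72,0,0],[0,-0.854,0.95,0,0],[0,-0.854,0.95,0,0],[0,-0.854,0.95,0,0],[0,-0.854,0.95,0,0],[0,-0.854,0.95,0,0],[0,-0.854,0.95,0,0],[0,-0.854,0.95,0,0]])

```text
t: 31.98
tool_pos: [0.6843, -0.1528, 0.1892]
eef_rot: [[-0.194, 0.981, -0.0], [0.981, 0.194, 0.0], [0.0, 0.0, -1.0]]
contact_force: [0.1, 0.9, -1.7]
grip_width: 0.0558
grip_force: 20.0
```

```bash
python3 g.py .6842 -.1542 .0215
```

```text
t 31.9833 p [ 0.6843 -0.1528  0.1892] az 11.17 w 0.0558 F [ 0.1  0.9 -1.7]
shift [-0.012 -0.003  1.397] turn 0.002
```

play_rows(steps=[[0,-0.01,0,0.2,0],[0,-0.01,0,0.4,0],[0,-0.01,0,0.6,0],[0,-0.01,0,0.8,0],[0,-0.01,0,0.9,0],[0,-0.01,0,1,0],[0,-0.01,0,1,0],[0,-0.01,0,1,0],[0,-0.01,0,1,0]])

```text
t: 32.73
tool_pos: [0.6862, -0.155, 0.0704]
eef_rot: [[-0.193, 0.981, 0.002], [0.981, 0.193, -0.001], [-0.001, 0.002, -1.0]]
contact_force: [0.8, -0.1, -1.3]
grip_width: 0.0557
grip_force: 20.0
```

```bash
python3 g.py .6842 -.1542 .0215
```

```text
t 32.7333 p [ 0.6862 -0.155   0.0704] az 11.14 w 0.0557 F [ 0.8 -0.1 -1.3]
shift [ 0.01  -0.016  0.407] turn 0.001
```

play_rows(steps=[[0,0,-0.01,0.12,0],[0,0,-0.01,0.22,0],[0,0,-0.01,0.3,0],[0,0,-0.01,0.35,0],[0,0,-0.01,0.38,0],[0,0,-0.01,0.4,0],[0,0,-0.01,0.407,0],[0,0,-0.01,0.407,0],[0,0,-0.01,0.407,0],[0,0,-0.01,0.407,0]])

```text
t: 33.57
tool_pos: [0.6829, -0.1549, 0.0215]
eef_rot: [[-0.193, 0.981, -0.002], [0.981, 0.193, 0.0], [0.001, -0.002, -1.0]]
contact_force: [-8.1, 1.5, 13.4]
grip_width: 0.0557
grip_force: 20.0
```

play_rows(steps=[[0.4,0,0,0,0],[0.8,0,0,0,0],[1,0,0,0,0],[1,0,0,0,0],[1,0,0,0,0],[1,0,0,0,0],[1,0,0,0,0],[1,0,0,-0.2,0],[1,0,0,-0.4,0],[1,0,0,-0.6,0],[1,0,0,-0.8,0],[1,0,0,-1,0],[1,0,0,-1,0],[1,0,0,-1,0]])

```text
t: 34.73
tool_pos: [0.6851, -0.1552, 0.1415]
eef_rot: [[-0.193, 0.981, 0.003], [0.981, 0.193, -0.001], [-0.001, 0.003, -1.0]]
contact_force: [0.1, 0.8, -0.6]
grip_width: 0.088
grip_force: 0.0
```

play_rows(steps=[[1,0,0,-0.2,0],[1,0,0,-0.4,0],[1,0,-0.25,-0.4,0],[1,0,-0.5,-0.4,0],[1,0,-0.75,-0.4,0],[1,0,-1,-0.4,0],[1,0,-1,-0.4,0]])

```text
t: 35.32
tool_pos: [0.5601, -0.1781, 0.1857]
eef_rot: [[-0.192, 0.981, -0.007], [0.981, 0.192, 0.002], [0.003, -0.006, -1.0]]
contact_force: [-0.2, 0.1, -0.8]
grip_width: 0.0878
grip_force: 0.0
```

play_rows(steps=[[1,-0.2,-0.25,0,0],[1,-0.4,-0.5,0,0],[1,-0.6,-0.75,0,0],[1,-0.8,-1,0,0],[1,-0.8,-1,0,0],[1,-0.8,-1,0,0],[1,-0.8,-1,0,0],[1,-0.8,-1,0,0]])

```text
t: 35.98
tool_pos: [0.4678, -0.2946, 0.1874]
eef_rot: [[-0.194, 0.981, -0.0], [0.981, 0.194, 0.001], [0.001, -0.0, -1.0]]
contact_force: [-0.6, 0.3, 0.8]
grip_width: 0.0878
grip_force: 0.0
```

```bash
python3 -c "
from m import *
c=snap('top','top7.png');im=c['img'];snap('side','side7.png')
M=[(.6344,.0989,.152),(.651,.0146,.132),(.6676,-.0698,.112),(.6842,-.1542,.092)]
for X in M:
  X=np.array(X);u,v=proj(c,X)
  ce,s=blob(im,u,v,9,lambda h,p:(abs(p-[252,235,160]).max(2)<35));print(((ray(c,*ce,X[2])-X)*1000).round(1),s)
a=cv2.imread('pics/top7.png')[80:280,60:460];b=cv2.imread('pics/side7.png')[90:310,60:460]
cv2.imwrite('pics/z8.png',cv2.resize(np.vstack([a,b]),None,fx=1.42,fy=1.42,interpolation=cv2.INTER_CUBIC))"
```

```text
[3.5 0.9 0. ] [  3   1  12  13 118]
[1.9 2.9 0. ] [  2   3  13  12 124]
[ 0.3  0.3 -0. ] [  3   4  12  11 109]
[ 1.  -0.8 -0. ] [ 5  4 10 11 84]
```

View pics/z8.png

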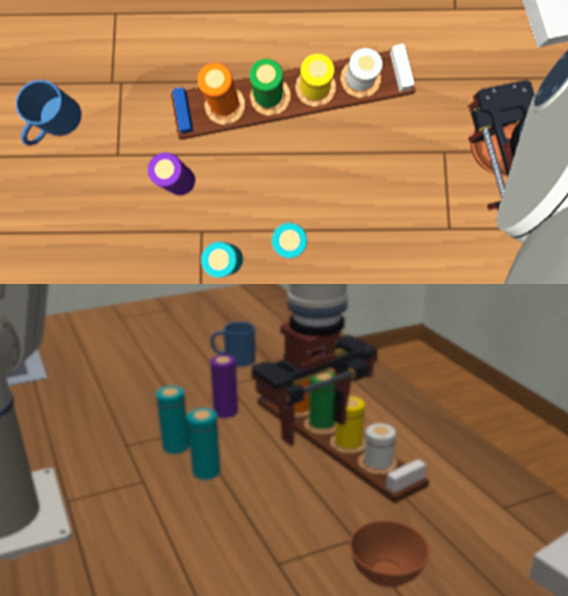

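All four stand upright on their mats from the blue stop on: orange (217,78), green (266,74), yellow (317,70), white (366,63), each within 4 mm of centre. The gripper is open and clear, and the mug and bowl have not been disturbed.

```bash
python3 -c "
from rig import *
print(job_done())"
```

```text
the job is handed in; nothing more can be done
None
```

I handed the job in: orange, green, yellow and white stand upright on mats a to d from the blue stop, each measured within about 4 mm of its mat's centre, with the gripper open and clear (the verdict was not shown).

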